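# Put the stitching kit back in its seats

## Robot

A 7-joint arm with a two-finger parallel gripper is mounted at the origin on a cart in front of the work surface, level with it; the furniture and walls round the work are solid. World frame = base frame: x ahead of the robot, y to its left, z up, the work surface at z = 0. Lengths are in m, angles in rad, forces in N, time in s.
With the tool pointing down it reaches from about 0.425 to 0.975 m from the base axis. Payload 16.7 kg.
Tool frame: the origin (TCP) lies midway between the tips of the shut fingers; the grasp point (between the pads) lies 19 mm behind it; z points along the fingers, y is the line along which they close (so a half turn about z gives the same grasp; the last joint's range is limited). The gripper opens to 85 mm and grips with 20 to 120 N. Pads are 22 mm wide; open, the fingers measure 114 mm over their backs; the gripper's body (76 mm by 85 mm) begins 54 mm behind the grasp point. The pads swing forward as they close: fully open they stand 13 mm farther back than shut.
Start: joints at [1.036, 0.426, 0.074, 1.606, -0.034, 1.111, -0.067], TCP at [0.254, -0.625, 0.194] pointing down, gripper open.
Joint ranges: [-2.85, 2.85], [-0.5, 2.14], [-1.23, 1.37], [0.21, 2.46], [-1.02, 4.16], [0.16, 2.05], [-2.73, 2.73]. Speed limits (rad/s): [1.89, 1.89, 2.39, 2.39, 3.01, 3.01, 3.01].

## Interface

Orientations are given as a unit quaternion [w, x, y, z].
In Python, from rig import arm gives the robot as it stands. The module is installed in compiled form; this text tells all that it offers.
- The arm moves only by the shell command python3 -m inch 'ROWS' [FORCE]. ROWS is JSON, a list of rows, each a list of 7 numbers: the gripper command: -1 is shut, 1 is fully open, values between are in proportion, then the shift along the tool's x, y, z in m, then the turn, a rotation vector about the tool's x, y, z in rad. In form: [[hand, dx, dy, dz, wx, wy, wz], ...]. A call has 1 to 20 rows; each row shifts and turns the commanded pose from where the row before left it, along the tool's axes as they then stand; what a row does not reach is not made up. A row lasts 1/10 s, in which the tool goes at most 50 mm and 8.59 degrees, less where a joint would pass 70% of its speed; a pose out of reach is approached as far as the arm can. A call with a gripper value outside its range is refused whole. The fingers move at their own pace and stop on an object; FORCE is the grip in N (left out, the last holds). Time passes only in rows, so rows that do not move let the fingers close. It gives the time, the measured TCP pose, the force, the opening and the grip force at its end, in the units of the state.
- arm.get_state(): the state, without advancing time (a new reading comes with each control period).
- arm.get_image(name): name is "scene" or "top" or "wrist"; returns (picture, depth): 384x512x3 uint8, red, green, blue; 384x512 float32, m along the optical axis (not along the pixel's ray), 0 where there is no reading.
- arm.get_calibration(name): a dict with "vfov" (degrees; the focal length in pixels is half the picture's height over the tangent of half this angle, whatever the lens; pixels are square), "cx", "cy" (the principal point, pixels), "extrinsics" (4x4, takes a point from camera to world coordinates). Camera axes: x right, y down, z forward; pixel columns grow to the right and rows downward; lengths in m; the calibration is good to about 2 mm. A picture is of the moment at which its call begins: read the wrist's pose just before it. get_calibration takes no time and is no camera call; for the wrist camera it gives the pose at the moment of the call.
- arm.finish_job(): hands the job in; it is judged then, once.
The state is a dict: "time": time; "joint_positions": joint angles; "qvel": joint speeds; "joint_torque": joint torques, N m; "eef_pos": TCP position; "tcp_rot": TCP orientation; "wrist_force": force on the tool from outside, world axes, zero at the start; "torque": the same for the moment, N m; "opening": finger opening in m; "finger_force": force on a finger pad.
Only numpy, scipy, OpenCV 4.12 (cv2) and the standard library are available. Lean on these libraries where they do the work, as an engineer would, in place of code of your own. Each camera call takes 0.05 s, during which the arm holds its last target. There are 200 camera calls.

## Task

Put the stitching kit away: stand each of the three thread spools at the front of the bench upright in the round wooden seat made for its size (the small one in the small seat, the middle one in the middle seat, the big one in the large seat), and lay the dark lump of thread wax flat in the square wooden dish, the same way up as it lay. Leave the dropper bottle and the cork sanding block standing where they are.

Things in the scene. Friction and masses are not known exactly. Their poses are not given: they have to be found in the camera images.
- bobbin: The small spool: slim wooden spool full of grey thread, 26 mm across and 42 mm high, a plain round cylinder that can be gripped at any height, standing upright. About 30 g. Origin: centre of its underside; z up along its axis. (The dark spool far back on the bench is not part of the job.)
- spool: The middle spool: wooden spool of yellowish thread, 42 mm across and 48 mm high, standing upright. Its two flanges (lowest 7 mm, top 8 mm) are full width; solid to the touch between them only to 21 mm across, so fingers close to 42 mm on the top flange and to about 21 mm below it; both hold. About 50 g. Origin: centre of its underside; z up along its axis.
- big_spool: The big spool: thick wooden spool full of off-white thread, 62 mm across and 58 mm high, a plain round cylinder that can be gripped at any height, standing upright. About 120 g. Origin: centre of its underside; z up along its axis.
- wax: Irregular dark brown lump of thread wax, 36 mm along its own x, 47 mm along its own y, 25 mm high, lying flat. Solid. About 40 g. Origin: centre of its underside; z up.
- small_seat: Smallest of three round turned seats of plain pale wood (low dishes with a thin grey felt lining and a rim all round): open well 40 mm across, 52 mm over the rim. Well floor 4 mm above the bench, rim top 12 mm, wall 6 mm. Fixed to the bench. Origin: centre of its underside, z up; turning it changes nothing.
- middle_seat: Middle of three round turned seats of plain pale wood (low dishes with a thin grey felt lining and a rim all round): open well 58 mm across, 70 mm over the rim. Well floor 4 mm above the bench, rim top 12 mm, wall 6 mm. Fixed to the bench. Origin: centre of its underside, z up; turning it changes nothing.
- large_seat: Largest of three round turned seats of plain pale wood (low dishes with a thin grey felt lining and a rim all round): open well 78 mm across, 90 mm over the rim. Well floor 4 mm above the bench, rim top 12 mm, wall 6 mm. Fixed to the bench. Origin: centre of its underside, z up; turning it changes nothing.
- square_dish: Square low dish of the same plain pale wood with a thin grey felt lining: outside 78 x 78 mm, open inside 66 x 66 mm, floor 6 mm above the bench, rim top 10 mm, wall 6 mm. Fixed to the bench. Origin: centre of its underside; x and y along its sides, z up. The wax fits in at any turn.
- dropper_bottle: Bystander: amber dropper bottle with black rubber top, 33 mm across and 102 mm high, loose, standing among the things to be moved. Origin: centre of its underside; z up. (Also standing here, fixed: a green press whose raised lever leans toward the robot, its black knob about 0.33 m up at x 0.55, y -0.04; pass it on the robot's side.)
- cork_block: Bystander: light brown cork sanding block with straight edges, 37 mm along its own x, 74 mm along its own y, 27 mm high, loose, lying among the things to be moved. Origin: centre of its underside; z up. (Also here, fixed: a tall chest with an open drawer, on the right beyond about y -0.33.)
Mind the look-alikes: they are no part of the job. Leave any green look-alike of the bobbin alone.

How it is judged:
At the end, for the whole second after the job is handed in: Each spool stands upright (within 0.1 rad) on the floor of its own round seat, within 10 mm (small) or 11 mm (middle, big) of the seat's centre; the wax lies flat (within 0.2 rad of the way up it lay) on the floor of the square dish within 18 mm of its centre; all four released and at rest (horizontal distance between bobbin and small_seat below 0.01 m and z of bobbin in the frame of small_seat between 0.001 and 0.0085 m and angle between each of bobbin, spool, big_spool's own z axis and vertical below 0.1 rad and linear speed of each of bobbin, spool, big_spool, wax below 0.02 m/s and horizontal distance between spool and middle_seat below 0.011 m and z of spool in the frame of middle_seat between 0.001 and 0.0085 m and horizontal distance between big_spool and large_seat below 0.011 m and z of big_spool in the frame of large_seat between 0.001 and 0.0085 m and horizontal distance between wax and square_dish below 0.018 m and z of wax in the frame of square_dish between 0.001 and 0.0085 m and angle between wax's own z axis and vertical below 0.2 rad); the robot touches nothing.
It fails at once if the dropper bottle is tipped (over 0.35 rad) or shifted by more than 30 mm (angle between dropper_bottle's own z axis and vertical above 0.35 rad or distance of dropper_bottle from where it was at the start of the episode above 0.03 m).
It fails at once if the cork block is shifted by more than 30 mm (distance of cork_block from where it was at the start of the episode above 0.03 m).
It also fails if it takes over 115 s, if anything falls off the work surface, if the arm or the gripper's body presses on something with over 40 N, if the wrist force passes 120 N, or if a joint passes its speed limit or range.

## Working session

There is one attempt and no reset: what is moved stays moved. The work goes in short steps, Python scripts to look and compute and a shell command to move; the robot and the scene stay as the last step left them, time stands still between calls to the robot, and variables do not carry over. Pictures are saved under pics/ and viewed, at most 14 in all, crops included, and the job is handed in when it is done.

```bash
mkdir -p pics
cat > h.py <<'E'
import numpy as np,cv2
from rig import arm
def cal(n):
    c=arm.get_calibration(n); f=192/np.tan(np.radians(c['vfov'])/2); return f,c['cx'],c['cy'],np.array(c['extrinsics'])
def grab(n,tag):
    k=cal(n); im,d=arm.get_image(n); cv2.imwrite(f'pics/{tag}.png',im[:,:,::-1]); np.savez(f'{tag}.npz',im=im,d=d,f=k[0],cx=k[1],cy=k[2],T=k[3]); return im,d
def cloud(tag):
    z=np.load(f'{tag}.npz'); d=z['d']; v,u=np.mgrid[:384,:512]
    P=np.stack([(u-z['cx'])/z['f']*d,(v-z['cy'])/z['f']*d,d,np.ones_like(d)],-1)@z['T'].T
    P=P[...,:3]; P[d==0]=np.nan; return P,z['im']
E
python3 - <<'E'
from h import *
s=arm.get_state(); print(s)
for n in('scene','top','wrist'):
    grab(n,n+'0'); k=cal(n); print(n,k[0],k[1],k[2],k[3].round(3).tolist())
a=[cv2.imread(f'pics/{n}0.png') for n in('scene','top')]
E
```

```text
{'time': 0.0, 'joint_positions': array([ 1.03548919,  0.42672724,  0.07385026,  1.60662127, -0.03409959,
        1.11079214, -0.06707575]), 'qvel': array([-0.00065556, -0.00084517, -0.000853  , -0.00151754, -0.00164185,
       -0.00057223,  0.00032174]), 'joint_torque': array([-1.21623420e-04, -9.49822712e+01,  3.76040339e+00, -4.63495839e+01,
        1.92490703e-02,  1.03889019e-02,  1.04973259e-05]), 'eef_pos': array([ 0.25380305, -0.6249691 ,  0.19290749]), 'tcp_rot': array([-6.21497570e-04,  9.81452207e-01,  1.91705893e-01, -1.69910940e-04]), 'wrist_force': array([-0.77177194,  0.50678695, -0.2167406 ]), 'torque': array([ 0.01068776, -0.03504587,  0.06805746]), 'finger_force': 0.0, 'opening': 0.08527545893756129}
scene 479.0345371374727 255.00570550075938 202.10809351444075 [[0.658, -0.372, 0.655, -0.24], [-0.753, -0.3, 0.586, -0.598], [-0.022, -0.879, -0.477, 0.566], [0.0, 0.0, 0.0, 1.0]]
top 367.70616901454844 258.895082166142 192.5048753262586 [[0.02, -0.987, 0.158, 0.329], [-1.0, -0.022, -0.012, 0.075], [0.016, -0.158, -0.987, 1.152], [0.0, 0.0, 0.0, 1.0]]
wrist 270.2614627710523 253.43011769536832 190.94947010979 [[0.377, -0.889, -0.261, 0.319], [-0.926, -0.362, -0.106, -0.599], [-0.001, 0.282, -0.959, 0.373], [0.0, 0.0, 0.0, 1.0]]
```

View pics/top0.png

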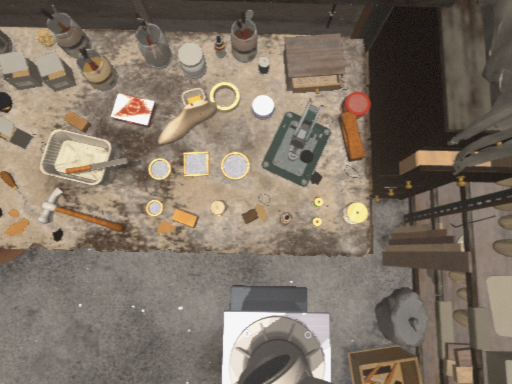

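View pics/scene0.png

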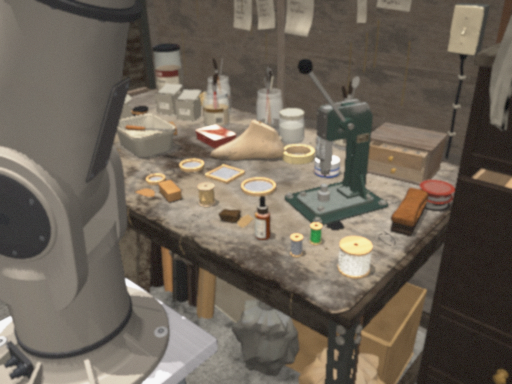

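Top view: spool candidates are the big spool (357,213), two small ones (318,222) and (318,202), one of them the green look-alike, the yellowish spool (218,208), and the dark spool far back (264,65). Wax candidates are dark (250,215), black (57,235) and the scraps at (262,212) and (165,228). The bottle is at (286,217), the cork at (185,217), and the seats at (154,208), (159,169), (235,165) with the dish at (196,164). I'll make a close crop and measure.

Run:
```python
from h import *
a=cv2.imread('pics/top0.png')[140:240,140:375]; b=cv2.imread('pics/scene0.png')[140:290,130:400]
a=cv2.resize(a,None,fx=3.2,fy=3.2,interpolation=3)[:, :750]; b=cv2.resize(b,(468,260),interpolation=3)
o=np.zeros((590,800,3),np.uint8); o[:a.shape[0],:a.shape[1]]=a; o[325:585,:468]=b; cv2.imwrite('pics/crop0.png',o)
P,im=cloud('top0'); 
for n,(u,v) in dict(bob1=(318,222),bob2=(318,202),spool=(218,208),big=(357,213),wax=(250,215),bottle=(286,217),cork=(185,217),sm=(154,208),mid=(159,169),lg=(235,165),dish=(196,164)).items(): print(n,P[v,u].round(4),im[v,u])
S,im=cloud('scene0')
for n,(u,v) in dict(grey=(296,236),green=(316,226),spool=(206,186),big=(355,244),wax=(230,212),bottle=(263,203),cork=(168,184),sm=(154,178),mid=(191,165),lg=(258,185),dish=(225,173)).items(): print(n,S[v,u].round(4),im[v,u])
```

```text
bob1 [ 0.4197 -0.1184  0.0447] [231 194 126]
bob2 [ 0.4813 -0.1196  0.0398] [214 157  98]
spool [0.4549 0.184  0.051 ] [229 204 162]
big [ 0.4479 -0.2329  0.0604] [198 148  93]
wax [0.4388 0.0876 0.0208] [109  82  56]
bottle [ 0.4273 -0.0165  0.1026] [61 51 47]
cork [0.4272 0.285  0.0326] [226 165  90]
sm [0.4559 0.3885 0.0036] [210 205 208]
mid [0.5812 0.3811 0.0026] [206 202 205]
lg [0.5992 0.1394 0.0063] [210 207 210]
dish [0.5999 0.264  0.0043] [203 197 200]
grey [ 0.4247 -0.1114  0.0409] [201 145 100]
green [ 0.4802 -0.1218  0.0423] [232 191 130]
spool [0.4611 0.1896 0.0458] [217 191 158]
big [ 0.4498 -0.2315  0.059 ] [197 140  96]
wax [0.4338 0.0838 0.0228] [101  74  47]
bottle [ 0.4251 -0.0242  0.0871] [32 30 28]
cork [0.4317 0.3008 0.0282] [220 161  95]
sm [0.461  0.3994 0.0046] [206 201 201]
mid [0.5831 0.3841 0.005 ] [207 206 206]
lg [0.6069 0.1489 0.0045] [205 204 206]
dish [0.6012 0.2645 0.0077] [206 205 206]
```

View pics/crop0.png

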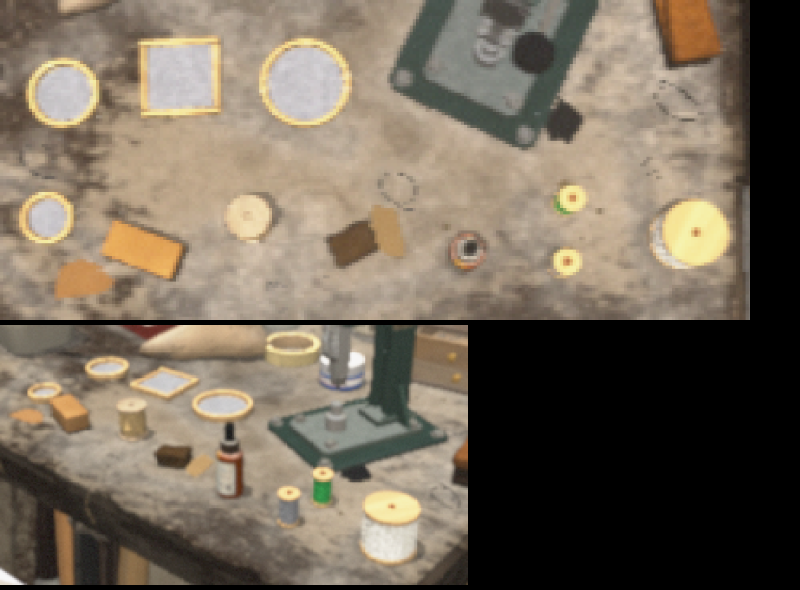

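The grey bobbin is the near one, top (318,222), crop (567,262). The green look-alike is behind it at top (318,202). The wax is the dark lump at crop (352,243); the flat tan scrap beside it is not part of the job. Next I'll measure the positions and check the corridor.

```bash
cat >> h.py <<'E'
def blob(P,c,r,lo,hi):
    m=(np.hypot(P[...,0]-c[0],P[...,1]-c[1])<r)&(P[...,2]>lo)&(P[...,2]<hi)
    return P[m]
def rep(P,n,c,r,lo,hi):
    q=blob(P,c,r,lo,hi)
    if len(q)<6: print(n,'few',len(q)); return
    (cx,cy),(w,h),a=cv2.minAreaRect(q[:,:2].astype(np.float32)); e=cv2.minEnclosingCircle(q[:,:2].astype(np.float32))
    print(n,len(q),'rect',round(cx,4),round(cy,4),round(w,4),round(h,4),round(a,1),'mean',q.mean(0).round(4),'circ',np.round(e[0],4),round(e[1],4),'ztop',np.percentile(q[:,2],90).round(4))
E
python3 - <<'E'
from h import *
J=dict(bob=((.421,-.116),.03,.034,.06),green=((.481,-.12),.03,.034,.06),spool=((.457,.186),.04,.04,.06),big=((.449,-.232),.05,.05,.07),wax=((.437,.086),.04,.013,.04),bottle=((.426,-.02),.03,.06,.12),cork=((.43,.292),.06,.018,.05),sm=((.459,.394),.04,.008,.02),mid=((.582,.383),.05,.008,.02),lg=((.603,.144),.06,.008,.02),dish=((.6,.264),.065,.0075,.02))
for t in('top0','scene0'):
    P,_=cloud(t); print(t)
    for n,a in J.items(): rep(P,n,*a)
P,_=cloud('top0')
for y in np.arange(-.75,-.1,.05):
    print(round(y,2),[ (lambda q: round(float(np.nanmax(q)),2) if len(q) else None)(P[(abs(P[...,1]-y)<.025)&(abs(P[...,0]-x)<.05)][:,2]) for x in (.3,.4,.5,.6)])
E
```

```text
top0
bob 54 rect 0.4211 -0.1141 0.0215 0.0223 0.6 mean [ 0.4216 -0.1138  0.0434] circ [ 0.4216 -0.1137] 0.0124 ztop 0.0455
green 56 rect 0.4824 -0.1192 0.0219 0.0249 1.2 mean [ 0.4826 -0.1187  0.0434] circ [ 0.4828 -0.1191] 0.0128 ztop 0.0456
spool 151 rect 0.4566 0.1886 0.0394 0.0392 0.6 mean [0.4573 0.1885 0.0488] circ [0.4575 0.1886] 0.0207 ztop 0.0517
big 334 rect 0.4497 -0.2313 0.0576 0.0593 1.7 mean [ 0.4502 -0.2312  0.0591] circ [ 0.4506 -0.2315] 0.031 ztop 0.0614
wax 144 rect 0.4369 0.0903 0.0325 0.0458 28.0 mean [0.4365 0.0891 0.0223] circ [0.4371 0.0906] 0.0252 ztop 0.0264
bottle 85 rect 0.4285 -0.017 0.0279 0.0303 53.4 mean [ 0.4273 -0.0165  0.0757] circ [ 0.4281 -0.0177] 0.0159 ztop 0.0998
cork 278 rect 0.4263 0.2904 0.0725 0.0355 70.8 mean [0.4261 0.2897 0.0286] circ [0.4254 0.2906] 0.0384 ztop 0.0315
sm 122 rect 0.4566 0.3862 0.0472 0.051 0.9 mean [0.4567 0.3868 0.0117] circ [0.4563 0.3861] 0.0259 ztop 0.0147
mid 162 rect 0.5805 0.3794 0.0682 0.0695 19.2 mean [0.5818 0.3789 0.0117] circ [0.5827 0.3779] 0.037 ztop 0.0148
lg 213 rect 0.5965 0.1396 0.0883 0.0881 45.2 mean 
[... 1175 characters left out ...]
.5795 0.3756 0.0109] circ [0.5807 0.3756] 0.0379 ztop 0.013
lg 163 rect 0.5967 0.1378 0.0879 0.0878 86.5 mean [0.5954 0.1366 0.011 ] circ [0.5978 0.1385] 0.0473 ztop 0.013
dish 170 rect 0.6004 0.2624 0.0823 0.0799 3.7 mean [0.5979 0.2625 0.0093] circ [0.6011 0.2623] 0.054 ztop 0.0109
-0.75 [-0.06, -0.05, -0.08, -0.09]
-0.7 [-0.14, -0.13, 0.1, -0.14]
-0.65 [-0.07, -0.15, -0.19, 0.17]
-0.6 [-0.17, -0.34, -0.69, 0.2]
-0.55 [-0.56, -0.69, -0.68, 0.31]
-0.5 [-0.69, -0.69, 0.15, 0.39]
-0.45 [-0.69, None, 0.22, 0.47]
-0.4 [-0.69, None, 0.34, 0.52]
-0.35 [-0.68, None, None, 0.44]
-0.3 [0.01, 0.01, 0.01, 0.01]
-0.25 [0.01, 0.06, 0.06, 0.05]
-0.2 [0.01, 0.06, 0.07, 0.05]
-0.15 [0.01, 0.04, 0.05, 0.01]
```

Both views agree to about 2 mm. I'll take the big spool first, turning the tool square to the world and passing on the robot's side of the chest.

```bash
python3 -m inch '[[1,0,0,0,0,0,0.129],[1,0,0,0,0,0,0.129],[1,0,0,0,0,0,0.129],[1,0.0106,-0.0395,0,0,0,0],[1,0.0106,-0.0395,0,0,0,0],[1,0.0106,-0.0395,0,0,0,0],[1,0.0106,-0.0395,0,0,0,0],[1,0.0106,-0.0395,0,0,0,0],[1,0.0106,-0.0395,0,0,0,0],[1,0.0106,-0.0395,0,0,0,0],[1,0.0106,-0.0395,0,0,0,0],[1,0.0106,-0.0395,0,0,0,0],[1,0.0106,-0.0395,0,0,0,0],[1,0.03,0,0,0,0,0],[1,0.03,0,0,0,0,0],[1,0.03,0,0,0,0,0],[1,0,0,0,0,0,0],[1,0,0,0,0,0,0]]' 40
cat > w.py <<'E'
import sys
from h import *
from scipy.spatial.transform import Rotation as R
def st():
    s=arm.get_state(); q=s['tcp_rot']; r=R.from_quat([q[1],q[2],q[3],q[0]]).as_matrix()
    print('t',round(s['time'],2),'pos',s['eef_pos'].round(4),'toolx',r[:,0].round(3),'z',r[:,2].round(3),'open',round(s['opening'],4),'F',s['wrist_force'].round(1),'q',s['joint_positions'].round(2)); return s['eef_pos'],r
def go(x,y,z,yaw=0):
    p,r=st(); print('shift tool',(r.T@(np.array([x,y,z])-p)).round(4),'wz',round(np.arctan2(r[1,0],r[0,0])-yaw,4),'wxy',(r.T@np.cross(r[:,2],[0,0,-1])).round(4))
E
python3 - <<'E'
from w import *
go(.450,-.2325,.014); grab('wrist','w1'); P,_=cloud('w1')
rep(P,'big',(.45,-.2325),.05,.05,.07);rep(P,'bob',(.421,-.115),.03,.034,.06)
E
```

```text
time: 1.95
eef_pos: [0.4504, -0.2304, 0.1931]
tcp_rot: [-0.0, 1.0, -0.0, -0.001]
wrist_force: [-0.8, -0.2, 0.2]
opening: 0.0859
finger_force: 0.0
t 1.95 pos [ 0.4504 -0.2304  0.1931] toolx [ 1.    -0.001 -0.001] z [-0.001  0.001 -1.   ] open 0.0859 F [-0.8 -0.2  0.2] q [ 0.46  0.16 -0.13  1.97  0.02  1.02 -1.25]
shift tool [-0.0002  0.0022  0.1791] wz -0.0007 wxy [-0.0005  0.0011 -0.    ]
big 2036 rect 0.4508 -0.2346 0.0601 0.0601 89.6 mean [ 0.4515 -0.2345  0.0571] circ [ 0.4506 -0.2344] 0.0309 ztop 0.058
bob 310 rect 0.4222 -0.1167 0.0248 0.0247 74.1 mean [ 0.4226 -0.1171  0.041 ] circ [ 0.4217 -0.1168] 0.013 ztop 0.042
```

```bash
python3 -m inch '[[1,0,0.003,0.03,0,0,0],[1,0,0,0.03,0,0,0],[1,0,0,0.03,0,0,0],[1,0,0,0.02,0,0,0],[1,0,0,0.02,0,0,0],[1,0,0,0.02,0,0,0],[1,0,0,0.015,0,0,0],[1,0,0,0.013,0,0,0],[1,0,0,0,0,0,0],[-1,0,0,0,0,0,0],[-1,0,0,0,0,0,0],[-1,0,0,0,0,0,0],[-1,0,0,0,0,0,0],[-1,0,0,0,0,0,0],[-1,0,0,0,0,0,0],[-1,0,0,0,0,0,0]]' 40; python3 -c "
from w import *;st()"
```

```text
time: 3.6
eef_pos: [0.4556, -0.2351, 0.0201]
tcp_rot: [0.002, 1.0, -0.001, 0.005]
wrist_force: [-1.3, 3.1, 56.9]
opening: -0.0002
finger_force: 28.5
t 3.6 pos [ 0.4556 -0.2351  0.0201] toolx [ 1.    -0.001  0.01 ] z [ 0.01  -0.003 -1.   ] open -0.0002 F [-1.3  3.1 56.9] q [ 0.45  0.4  -0.12  2.11  0.08  0.63 -1.29]
```

Run:
```python
from w import *
grab('wrist','w2');grab('scene','s2')
cv2.imwrite('pics/ws2.png',np.hstack([cv2.resize(cv2.imread('pics/w2.png'),(400,300)),cv2.resize(cv2.imread('pics/s2.png')[140:340,230:497],(400,300))]))
```

```text
(no output)
```

View pics/ws2.png

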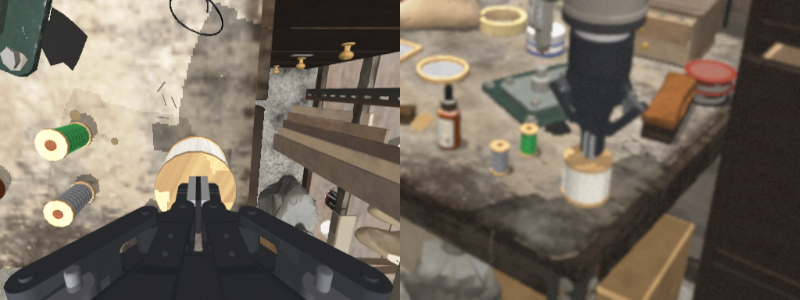

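Run:
```python
from w import *
for t in('w2','s2'):
    P,_=cloud(t); rep(P,'big',(.455,-.2325),.06,.05,.07)
    q=blob(P,(.455,-.2325),.06,.02,.12); print(np.histogram(q[:,2],bins=np.arange(.02,.121,.005)))
P,_=cloud('w2'); print(P[200:290:12,250].round(3))
```

```text
big 4728 rect 0.4583 -0.2338 0.047 0.0612 1.3 mean [ 0.4625 -0.2329  0.0576] circ [ 0.451  -0.2336] 0.0311 ztop 0.0582
(array([ 133,  133,  114,  121,  150,   71,  100, 4354,   88,  186,  220,
        240,  278,  224,  480,  250,  936, 1411, 3093, 1823]), array([0.02 , 0.025, 0.03 , 0.035, 0.04 , 0.045, 0.05 , 0.055, 0.06 ,
       0.065, 0.07 , 0.075, 0.08 , 0.085, 0.09 , 0.095, 0.1  , 0.105,
       0.11 , 0.115, 0.12 ]))
big 481 rect 0.4473 -0.2346 0.0558 0.0606 24.7 mean [ 0.4427 -0.2369  0.0579] circ [ 0.4507 -0.2334] 0.0318 ztop 0.0626
(array([ 70,  71,  66,  61,  71,  65,  56, 368,  22,  35,  33,  34,  38,
        39,  38,  23,  57,  84, 123,  80]), array([0.02 , 0.025, 0.03 , 0.035, 0.04 , 0.045, 0.05 , 0.055, 0.06 ,
       0.065, 0.07 , 0.075, 0.08 , 0.085, 0.09 , 0.095, 0.1  , 0.105,
       0.11 , 0.115, 0.12 ]))
[[ 0.478 -0.234  0.057]
 [ 0.471 -0.234  0.057]
 [ 0.464 -0.234  0.057]
 [ 0.465 -0.234  0.076]
 [ 0.465 -0.234  0.088]
 [ 0.462 -0.234  0.094]
 [ 0.457 -0.234  0.095]
 [ 0.45  -0.234  0.094]]
```

The fingers shut on top of the spool, which is unmoved. They stand about 38 mm higher than the reported TCP implies. I'll rise and measure the real fingertip against the reported TCP.

```bash
python3 -m inch '[[-1,0,0,-0.02,0,0,0],[-1,0,0,-0.03,0,0,0],[-1,0,0,-0.03,0,0,0],[-1,0,0,-0.02,0,0,0],[-1,0,0,0,0,0,0],[-1,0,0,0,0,0,0]]' 40
python3 - <<'E'
from w import *
p,r=st(); grab('scene','s3'); P,_=cloud('s3')
q=blob(P,p[:2],.06,.075,.3); print('tip z',np.sort(q[:,2])[:12].round(3))
for z in np.arange(q[:,2].min(),q[:,2].min()+.11,.01):
    b=q[abs(q[:,2]-z)<.005]; print(z.round(3),b[:,:2].min(0).round(3),b[:,:2].max(0).round(3))
b=q[q[:,2]<q[:,2].min()+.01]; print(b.mean(0).round(4),p)
a=cv2.resize(cv2.imread('pics/s3.png')[140:300,270:450],None,fx=3,fy=3); cv2.imwrite('pics/s3c.png',a)
E
```

```text
time: 4.3
eef_pos: [0.4507, -0.2338, 0.1162]
tcp_rot: [0.0, 1.0, -0.001, 0.001]
wrist_force: [-0.3, -0.2, -0.1]
opening: -0.0002
finger_force: 0.0
t 4.3 pos [ 0.4507 -0.2338  0.1162] toolx [ 1.    -0.001  0.001] z [ 0.001 -0.001 -1.   ] open -0.0002 F [-0.3 -0.2 -0.1] q [ 0.46  0.25 -0.13  2.05  0.04  0.85 -1.26]
tip z [0.154 0.154 0.155 0.155 0.155 0.155 0.156 0.156 0.156 0.157 0.157 0.158]
0.154 [ 0.438 -0.241] [ 0.456 -0.227]
0.164 [ 0.437 -0.248] [ 0.458 -0.22 ]
0.174 [ 0.438 -0.248] [ 0.46 -0.22]
0.184 [ 0.437 -0.248] [ 0.458 -0.219]
0.194 [ 0.434 -0.261] [ 0.453 -0.208]
0.204 [ 0.435 -0.269] [ 0.462 -0.199]
0.214 [ 0.433 -0.278] [ 0.468 -0.189]
0.224 [ 0.43  -0.287] [ 0.464 -0.183]
0.234 [ 0.43  -0.292] [ 0.462 -0.175]
0.244 [ 0.428 -0.294] [ 0.462 -0.175]
0.254 [ 0.428 -0.287] [ 0.456 -0.184]
[ 0.4428 -0.2365  0.1601] [ 0.45072164 -0.23376437  0.11624719]
```

View pics/s3c.png

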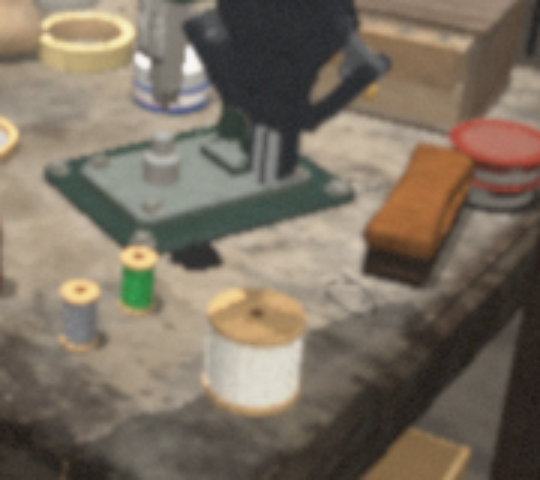

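The true shut tip sits 38 mm above the reported z; x and y are right. I'll allow for that with reported z = tip − 0.038. The big spool stands upright and unmoved. Opening and retrying.

```bash
python3 -m inch '[[1,0,0,0,0,0,0],[1,0,0,0,0,0,0],[1,0,0,0,0,0,0],[1,0,0,0,0,0,0],[1,0,0,0,0,0,0],[1,0,0,0.03,0,0,0],[1,0,0,0.03,0,0,0],[1,0,0,0.02,0,0,0],[1,0,0,0.02,0,0,0],[1,0,0,0.02,0,0,0],[1,0,0,0.012,0,0,0],[1,0,0,0.01,0,0,0],[1,0,0,0,0,0,0]]' 40 && python3 -m inch '[[-1,0,0,0,0,0,0],[-1,0,0,0,0,0,0],[-1,0,0,0,0,0,0],[-1,0,0,0,0,0,0],[-1,0,0,0,0,0,0],[-1,0,0,0,0,0,0],[-1,0,0,-0.01,0,0,0],[-1,0,0,-0.02,0,0,0],[-1,0,0,-0.02,0,0,0],[-1,0,0,-0.03,0,0,0],[-1,0,0,-0.03,0,0,0],[-1,0,0,-0.03,0,0,0],[-1,0,0,-0.02,0,0,0]]' 40; python3 -c "
from w import *;go(.43,.139,.15);go(.5967,.139,.15)"
```

```text
time: 5.65
eef_pos: [0.4501, -0.2334, -0.0272]
tcp_rot: [-0.0, 1.0, -0.001, -0.001]
wrist_force: [-0.2, 0.2, 0.2]
opening: 0.0855
finger_force: 0.0
time: 6.95
eef_pos: [0.4509, -0.2338, 0.1367]
tcp_rot: [0.0, 1.0, -0.001, 0.001]
wrist_force: [-0.4, -0.1, -1.6]
opening: 0.0611
finger_force: 43.9
t 6.95 pos [ 0.4509 -0.2338  0.1367] toolx [ 1.    -0.001  0.002] z [ 0.002 -0.001 -1.   ] open 0.0611 F [-0.4 -0.1 -1.6] q [ 0.47  0.22 -0.13  2.03  0.04  0.89 -1.26]
shift tool [-0.0214 -0.3728 -0.0137] wz -0.0013 wxy [ 0.001  -0.0025  0.    ]
t 6.95 pos [ 0.4509 -0.2338  0.1367] toolx [ 1.    -0.001  0.002] z [ 0.002 -0.001 -1.   ] open 0.0611 F [-0.4 -0.1 -1.6] q [ 0.47  0.22 -0.13  2.03  0.04  0.89 -1.26]
shift tool [ 0.1453 -0.373  -0.0133] wz -0.0013 wxy [ 0.001  -0.0025  0.    ]
```

```bash
python3 -m inch '[[-1,-0.01,-0.023,0,0,0,0],[-1,-0.011,-0.03,0,0,0,0],[-1,0,-0.032,0,0,0,0],[-1,0,-0.032,0,0,0,0],[-1,0,-0.032,0,0,0,0],[-1,0,-0.032,0,0,0,0],[-1,0,-0.032,0,0,0,0],[-1,0,-0.032,0,0,0,0],[-1,0,-0.032,0,0,0,0],[-1,0,-0.032,0,0,0,0],[-1,0,-0.032,0,0,0,0],[-1,0,-0.032,0,0,0,0],[-1,0.03,0,0,0,0,0],[-1,0.03,0,0,0,0,0],[-1,0.03,0,0,0,0,0],[-1,0.03,0,0,0,0,0],[-1,0.03,0,0,0,0,0],[-1,0.017,0,0,0,0,0],[-1,0,0,0,0,0,0],[-1,0,0,0,0,0,0]]' 40
python3 - <<'E'
from w import *
go(.5967,.139,-.022)
grab('top','t4'); grab('wrist','w4')
for t in('w4','t4'):
  P,_=cloud(t)
  rep(P,'lg',(.5967,.139),.06,.008,.02);rep(P,'mid',(.58,.378),.05,.008,.02);rep(P,'dish',(.6,.2635),.065,.0075,.02);rep(P,'sm',(.456,.386),.04,.008,.02);rep(P,'spool',(.457,.187),.04,.04,.06)
P,_=cloud('w4'); q=blob(P,(.5967,.139),.055,.10,.25); print(np.histogram(q[:,2],bins=np.arange(.1,.26,.01)))
E
```

```text
time: 8.95
eef_pos: [0.5965, 0.1391, 0.134]
tcp_rot: [0.0, 1.0, -0.001, -0.0]
wrist_force: [-0.5, 0.3, -1.5]
opening: 0.0613
finger_force: 44.0
t 8.95 pos [0.5965 0.1391 0.134 ] toolx [ 1.    -0.001 -0.   ] z [-0. -0. -1.] open 0.0613 F [-0.5  0.3 -1.5] q [-0.04  0.41 -0.37  1.79  0.18  0.98 -2.06]
shift tool [2.00e-04 1.00e-04 1.56e-01] wz -0.0014 wxy [ 0.0001  0.0002 -0.    ]
lg 819 rect 0.6083 0.1378 0.0888 0.0665 89.8 mean [0.6154 0.1382 0.0107] circ [0.5973 0.1382] 0.0448 ztop 0.0118
mid 914 rect 0.5812 0.3758 0.0693 0.068 88.4 mean [0.5821 0.3761 0.0104] circ [0.5808 0.3761] 0.0351 ztop 0.0116
dish 1224 rect 0.6005 0.2623 0.0778 0.0785 4.2 mean [0.6028 0.2625 0.0089] circ [0.6009 0.2624] 0.0541 ztop 0.0098
sm 389 rect 0.4603 0.3874 0.0411 0.0524 39.1 mean [0.462  0.3877 0.0104] circ [0.4567 0.3843] 0.0264 ztop 0.0116
spool few 0
lg 26 rect 0.5762 0.1758 0.0434 0.0084 28.2 mean [0.5769 0.1756 0.013 ] circ [0.5775 0.1733] 0.0218 ztop 0.0162
mid 161 rect 0.5801 0.3784 0.0681 0.0678 32.4 mean [0.579  0.3794 0.0116] circ [0.5803 0.3787] 0.0355 ztop 0.0149
dish 388 rect 0.6032 0.2701 0.0859 0.0891 3.6 mean [0.6003 0.2657 0.01  ] circ [0.6012 0.2694] 0.057 ztop 0.0129
sm 110 rect 0.4566 0.3863 0.0476 0.0502 3.6 mean [0.4569 0.3867 0.0121] circ [0.4564 0.387 ] 0.0261 ztop 0.0155
spool 150 rect 0.4573 0.1883 0.0389 0.0406 52.9 mean [0.4573 0.1885 0.049 ] circ [0.4578 0.1882] 0.0212 ztop 0.0516
(array([    0,     0,     0,     0,     0,    11,   628,   490,   923,
        1112,  1134, 13328,  3150,  3951,  5492]), array([0.1 , 0.11, 0.12, 0.13, 0.14, 0.15, 0.16, 0.17, 0.18, 0.19, 0.2 ,
       0.21, 0.22, 0.23, 0.24, 0.25]))
```

```bash
python3 -m inch '[[-1,0.0005,0.001,0.03,0,0,0],[-1,0,0,0.03,0,0,0],[-1,0,0,0.03,0,0,0],[-1,0,0,0.025,0,0,0],[-1,0,0,0.015,0,0,0],[-1,0,0,0.01,0,0,0],[-1,0,0,0.008,0,0,0],[-1,0,0,0.006,0,0,0],[-1,0,0,0,0,0,0],[-1,0,0,0,0,0,0]]' 40; python3 -m inch '[[-1,0,0,0.001,0,0,0],[0.6,0,0,0,0,0,0],[0.8,0,0,0,0,0,0],[1,0,0,0,0,0,0],[1,0,0,0,0,0,0],[1,0,0,0,0,0,0],[1,0,0,-0.02,0,0,0],[1,0,0,-0.03,0,0,0],[1,0,0,-0.03,0,0,0],[1,0,0,-0.03,0,0,0],[1,0,0,-0.03,0,0,0],[1,0,0,-0.015,0,0,0],[1,0,0,0,0,0,0]]'
python3 - <<'E'
from w import *
go(.4567,.187,.134);go(.4217,-.116,.134); grab('wrist','w5'); grab('scene','s5')
for t in('w5','s5'):
  P,_=cloud(t)
  rep(P,'big',(.597,.138),.05,.05,.075);rep(P,'lg',(.597,.138),.06,.008,.02);rep(P,'spool',(.457,.187),.04,.04,.06)
E
```

```text
time: 10.05
eef_pos: [0.5978, 0.1383, -0.0198]
tcp_rot: [-0.0, 1.0, -0.001, 0.0]
wrist_force: [-0.1, 1.0, -1.7]
opening: 0.0612
finger_force: 44.0
time: 11.35
eef_pos: [0.5985, 0.1385, 0.1357]
tcp_rot: [-0.0, 1.0, -0.001, 0.002]
wrist_force: [-0.3, -0.4, -0.7]
opening: 0.0848
finger_force: 0.0
t 11.35 pos [0.5985 0.1385 0.1357] toolx [ 1.    -0.001  0.003] z [ 0.003  0.001 -1.   ] open 0.0848 F [-0.3 -0.4 -0.7] q [-0.04  0.41 -0.38  1.79  0.18  0.98 -2.06]
shift tool [-0.1419 -0.0483  0.0013] wz -0.0014 wxy [-0.0007 -0.0033  0.    ]
t 11.35 pos [0.5985 0.1385 0.1357] toolx [ 1.    -0.001  0.003] z [ 0.003  0.001 -1.   ] open 0.0848 F [-0.3 -0.4 -0.7] q [-0.04  0.41 -0.38  1.79  0.18  0.98 -2.06]
shift tool [-0.1765  0.2548  0.0009] wz -0.0014 wxy [-0.0007 -0.0033  0.    ]
big 3007 rect 0.5978 0.137 0.0608 0.0609 69.9 mean [0.5988 0.137  0.0611] circ [0.5975 0.137 ] 0.0312 ztop 0.062
lg 907 rect 0.605 0.1387 0.073 0.0885 4.0 mean [0.6162 0.1391 0.0108] circ [0.5972 0.1382] 0.0449 ztop 0.0119
spool 892 rect 0.4584 0.1855 0.0417 0.0407 49.4 mean [0.4591 0.1855 0.047 ] circ [0.4579 0.1861] 0.0215 ztop 0.048
big 276 rect 0.597 0.1369 0.0603 0.061 86.8 mean [0.5918 0.1324 0.0601] circ [0.5968 0.1357] 0.0322 ztop 0.0632
lg 220 rect 0.5899 0.1337 0.0761 0.0872 35.0 mean [0.5823 0.1245 0.0124] circ [0.5968 0.1376] 0.0463 ztop 0.0181
spool 134 rect 0.4552 0.1857 0.0396 0.0426 23.0 mean [0.4555 0.1836 0.0468] circ [0.4573 0.1875] 0.0241 ztop 0.0489
```

```bash
python3 -m inch '[[1,-0.035,-0.012,0,0,0.0,0],[1,-0.035,-0.012,0,0,0,0],[1,-0.035,-0.012,0,0,0,0],[1,-0.036,-0.0115,0,0,0,0],[1,0,0,0,0,0,0],[1,0,0,0.03,0,0,0],[1,0,0,0.03,0,0,0],[1,0,0,0.03,0,0,0],[1,0,0,0.03,0,0,0],[1,0,0,0.02,0,0,0],[1,0,0,0.017,0,0,0],[1,0,0,0,0,0,0]]'; python3 -m inch '[[-1,0,0,0,0,0,0],[-1,0,0,0,0,0,0],[-1,0,0,0,0,0,0],[-1,0,0,0,0,0,0],[-1,0,0,0,0,0,0],[-1,0,0,0,0,0,0],[-1,0,0,0,0,0,0],[-1,0,0,-0.01,0,0,0],[-1,0,0,-0.02,0,0,0],[-1,0,0,-0.02,0,0,0],[-1,0,0,-0.03,0,0,0],[-1,0,0,-0.03,0,0,0],[-1,0,0,-0.03,0,0,0],[-1,0,0,-0.01,0,0,0],[-1,0,0,0,0,0,0]]' 40; python3 -c "
from w import *;go(.5808,.3765,.13);grab('scene','s6')
P,_=cloud('s6');q=blob(P,(.4575,.186),.04,.08,.3);print(np.histogram(q[:,2],bins=np.arange(.08,.3,.01)))
rep(P,'bottom',(.4575,.186),.04,q[:,2].min(),q[:,2].min()+.03)"
```

```text
time: 12.65
eef_pos: [0.4544, 0.1849, -0.0263]
tcp_rot: [0.001, 1.0, -0.0, -0.002]
wrist_force: [-0.5, -0.7, 0.5]
opening: 0.0853
finger_force: 0.0
time: 14.15
eef_pos: [0.4574, 0.1861, 0.1285]
tcp_rot: [-0.0, 1.0, -0.001, 0.002]
wrist_force: [-0.2, 0.7, -2.5]
opening: 0.0369
finger_force: 40.1
t 14.15 pos [0.4574 0.1861 0.1285] toolx [ 1.    -0.002  0.003] z [ 0.003  0.001 -1.   ] open 0.0369 F [-0.2  0.7 -2.5] q [-0.11  0.24 -0.46  2.05  0.14  0.88 -2.22]
shift tool [ 0.1232 -0.1906 -0.0009] wz -0.0015 wxy [-0.0009 -0.0032  0.    ]
(array([  0,   0,   0,   0,   0,   0,   0,  72,  56,  82, 103, 140,  77,
        83,  66,  92,  92,  98, 101, 129,  92]), array([0.08, 0.09, 0.1 , 0.11, 0.12, 0.13, 0.14, 0.15, 0.16, 0.17, 0.18,
       0.19, 0.2 , 0.21, 0.22, 0.23, 0.24, 0.25, 0.26, 0.27, 0.28, 0.29]))
bottom 220 rect 0.4514 0.1847 0.0326 0.0642 25.9 mean [0.4474 0.1763 0.1664] circ [0.451  0.1861] 0.0347 ztop 0.1785
```

Run:
```python
from w import *
im,d=grab('wrist','w6')
a=cv2.imread('pics/s6.png')[90:240,120:320]
cv2.imwrite('pics/ws6.png',np.hstack([cv2.resize(cv2.imread('pics/w6.png'),(400,300)),cv2.resize(a,(400,300))]))
```

```text
(no output)
```

View pics/ws6.png

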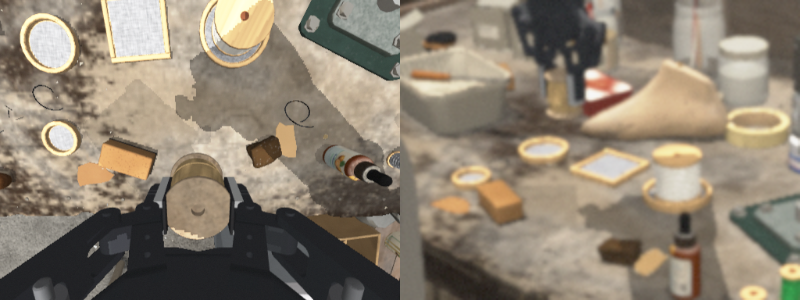

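Wrist view: the spool is held between the fingers, its top disc round at about (199,205). The big spool stands in the large seat. Checking the tilt and offset of the held spool by depth.

Run:
```python
from w import *
P,_=cloud('w6')
v,u=np.mgrid[:384,:512]
for r in(12,18):
  m=((u-255)**2+(v-258)**2<r*r)&np.isfinite(P[...,2]); q=P[m]; A=np.c_[q[:,:2]-q[:,:2].mean(0),np.ones(len(q))]; c,*_=np.linalg.lstsq(A,q[:,2],rcond=None); print(q.mean(0).round(4),'slope',c.round(3),'res',(A@c-q[:,2]).std().round(4))
z=c[2]; zz=P[...,2]-(z+c[0]*(P[...,0]-q[:,0].mean())+c[1]*(P[...,1]-q[:,1].mean()))
m=(abs(zz)<.003)&(abs(u-255)<50)&(abs(v-258)<50); q=P[m]; e=cv2.minEnclosingCircle(q[:,:2].astype(np.float32)); print('top disc',np.round(e[0],4),e[1],len(q),q.min(0),q.max(0))
st()
```

```text
[0.4619 0.184  0.1959] slope [ 0.383 -0.041  0.196] res 0.001
[0.462  0.184  0.1962] slope [ 0.176 -0.012  0.196] res 0.0012
top disc [0.4592 0.1839] 0.023842399939894676 4347 [0.44025981 0.16143726 0.19181706] [0.47866808 0.20651628 0.20023028]
t 14.25 pos [0.4562 0.1856 0.1263] toolx [ 1.    -0.001 -0.   ] z [-0. -0. -1.] open 0.037 F [-0.3  0.1 -0.8] q [-0.11  0.24 -0.46  2.05  0.14  0.88 -2.22]
```

Run:
```python
from w import *
P,_=cloud('w6')
q=P[np.isfinite(P[...,2])]; R0=np.hypot(q[:,0]-.459,q[:,1]-.184)
q=q[(R0<.019)&(R0>.006)&(q[:,2]>.185)&(q[:,2]<.21)]
for _ in range(6):
    A=np.c_[q[:,:2]-[.459,.184],np.ones(len(q))]; c,*_=np.linalg.lstsq(A,q[:,2],rcond=None); e=q[:,2]-A@c; q=q[abs(e)<2.5*e.std()]
print(c.round(4),e.std(),len(q))
for x in np.arange(.438,.482,.004):
    b=q[abs(q[:,0]-x)<.002]; print(round(x,3),len(b),b.mean(0).round(4) if len(b) else '')
```

```text
[0.0012 0.0257 0.1968] 0.0005258391529324766 4179
0.438 0 
0.442 236 [0.4425 0.1838 0.1969]
0.446 413 [0.4461 0.184  0.1968]
0.45 512 [0.45   0.1841 0.1968]
0.454 492 [0.4539 0.1845 0.1969]
0.458 406 [0.458  0.1847 0.1969]
0.462 458 [0.462  0.1845 0.1969]
0.466 569 [0.466  0.1841 0.1969]
0.47 560 [0.4699 0.184  0.1969]
0.474 413 [0.4739 0.1841 0.1969]
0.478 120 [0.4768 0.1838 0.1967]
```

```bash
python3 -m inch '[[-1,0.0152,-0.024,0,0,0,0],[-1,0.0152,-0.024,0,0,0,0],[-1,0.0152,-0.024,0,0,0,0],[-1,0.0152,-0.024,0,0,0,0],[-1,0.0152,-0.024,0,0,0,0],[-1,0.0152,-0.024,0,0,0,0],[-1,0.0152,-0.024,0,0,0,0],[-1,0.0152,-0.024,0,0,0,0],[-1,0,0,0.03,0,0,0],[-1,0,0,0.03,0,0,0],[-1,0,0,0.03,0,0,0],[-1,0,0,0.02,0,0,0],[-1,0,0,0,0,0,0],[-1,0,0,0,0,0,0]]'; python3 -c "
from w import *;go(.578,.378,-.0175)"
```

```text
time: 15.65
eef_pos: [0.5777, 0.3777, 0.0158]
tcp_rot: [0.0, 1.0, -0.0, -0.001]
wrist_force: [-0.8, -0.8, -0.6]
opening: 0.0369
finger_force: 40.1
t 15.65 pos [0.5777 0.3777 0.0158] toolx [ 1.    -0.001 -0.002] z [-0.002 -0.001 -1.   ] open 0.0369 F [-0.8 -0.8 -0.6] q [-0.39  0.67 -0.4   1.67  0.32  0.87 -2.49]
shift tool [ 0.0004 -0.0004  0.0333] wz -0.0009 wxy [ 0.0007  0.0017 -0.    ]
```

```bash
python3 -m inch '[[-1,0,0,0.015,0,0,0],[-1,0,0,0.01,0,0,0],[-1,0,0,0.006,0,0,0],[-1,0,0,0.003,0,0,0],[-1,0,0,0,0,0,0],[-1,0,0,0,0,0,0],[0.1,0,0,0,0,0,0],[0.3,0,0,0,0,0,0],[0.6,0,0,0,0,0,0],[1,0,0,0,0,0,0],[1,0,0,0,0,0,0],[1,0,0,0,0,0,0],[1,0,0,-0.02,0,0,0],[1,0,0,-0.03,0,0,0],[1,0,0,-0.03,0,0,0],[1,0,0,-0.03,0,0,0],[1,0,0,-0.03,0,0,0],[1,0,0,-0.03,0,0,0],[1,0,0,0,0,0,0],[1,0,0,0,0,0,0]]'
python3 - <<'E'
from w import *
go(.436,.087,.15); grab('wrist','w7'); grab('top','t7')
for t in('w7','t7'):
  P,_=cloud(t)
  rep(P,'spool',(.5808,.3765),.035,.04,.075);rep(P,'mid',(.5808,.3765),.05,.008,.02);rep(P,'spoolmid',(.5808,.3765),.025,.02,.04)
E
```

```text
time: 17.65
eef_pos: [0.5786, 0.3778, 0.1532]
tcp_rot: [-0.0, 1.0, -0.001, 0.001]
wrist_force: [0.8, 0.5, -0.8]
opening: 0.0856
finger_force: 0.0
t 17.65 pos [0.5786 0.3778 0.1532] toolx [ 1.    -0.001  0.001] z [ 0.001  0.001 -1.   ] open 0.0856 F [ 0.8  0.5 -0.8] q [-0.36  0.52 -0.44  1.58  0.24  1.09 -2.43]
shift tool [-0.1422  0.291   0.0029] wz -0.0013 wxy [-0.0006 -0.0011  0.    ]
spool 1161 rect 0.5795 0.3782 0.0412 0.0408 0.5 mean [0.5797 0.3779 0.051 ] circ [0.5792 0.378 ] 0.0211 ztop 0.052
mid 646 rect 0.5827 0.3765 0.0695 0.0655 84.9 mean [0.5897 0.3758 0.0108] circ [0.581  0.3767] 0.0349 ztop 0.0118
spoolmid 77 rect 0.5935 0.3768 0.0349 0.0105 86.3 mean [0.5958 0.377  0.0266] circ [0.5882 0.3772] 0.0175 ztop 0.0318
spool few 0
mid few 0
spoolmid few 0
```

Middle spool stands in its seat, 2 mm off centre. Next the wax: move over it, turn, and measure from near.

```bash
python3 -m inch '[[1,-0.0142,0.0291,0,0,0,0],[1,-0.0142,0.0291,0,0,0,0],[1,-0.0142,0.0291,0,0,0,0],[1,-0.0142,0.0291,0,0,0,0],[1,-0.0142,0.0291,0,0,0,0],[1,-0.0142,0.0291,0,0,0,0],[1,-0.0142,0.0291,0,0,0,0],[1,-0.0142,0.0291,0,0,0,0],[1,-0.0142,0.0291,0,0,0,0],[1,-0.0142,0.0291,0,0,0,0],[1,0,0,0,0,0,0],[1,0,0,0,0,0,0]]'
python3 - <<'E'
from w import *
go(.436,.087,-.0355); grab('wrist','w8'); P,_=cloud('w8')
rep(P,'wax',(.436,.087),.04,.012,.04);rep(P,'bottle',(.427,-.02),.03,.06,.12)
q=blob(P,(.436,.087),.04,.015,.04); print(np.linalg.eigh(np.cov(q[:,:2].T)))
E
```

```text
time: 18.95
eef_pos: [0.4356, 0.0863, 0.1522]
tcp_rot: [0.0, 1.0, -0.001, -0.0]
wrist_force: [0.4, -0.1, -0.1]
opening: 0.0855
finger_force: 0.0
t 18.95 pos [0.4356 0.0863 0.1522] toolx [ 1.    -0.003 -0.001] z [-0.001 -0.    -1.   ] open 0.0855 F [ 0.4 -0.1 -0.1] q [ 0.06  0.12 -0.42  2.12  0.06  0.91 -1.97]
shift tool [ 0.0005 -0.0008  0.1877] wz -0.0026 wxy [0.0002 0.0006 0.    ]
wax 975 rect 0.4372 0.0872 0.0342 0.0459 24.6 mean [0.4382 0.0867 0.0201] circ [0.4367 0.087 ] 0.0267 ztop 0.0231
bottle 683 rect 0.4305 -0.0179 0.0214 0.0295 53.2 mean [ 0.4314 -0.0167  0.0788] circ [ 0.4288 -0.0202] 0.0148 ztop 0.0976
EighResult(eigenvalues=array([7.24547794e-05, 1.56913940e-04]), eigenvectors=array([[-0.76494881, -0.64409108],
       [-0.64409108,  0.76494881]]))
```

```bash
python3 -m inch '[[1,0.001,-0.001,0,0,0,-0.1287],[1,0,0,0,0,0,-0.1287],[1,0,0,0,0,0,-0.1287],[1,0,0,0,0,0,-0.1287],[1,0,0,0,0,0,-0.1287],[1,0,0,0,0,0,-0.1287],[1,0,0,0,0,0,-0.1287],[1,0,0,0,0,0,-0.1287],[1,0,0,0,0,0,-0.1287],[1,0,0,0,0,0,-0.1287],[1,0,0,0,0,0,-0.1287],[1,0,0,0,0,0,-0.1287],[1,0,0,0,0,0,-0.1287],[1,0,0,0,0,0,-0.1287],[1,0,0,0,0,0,-0.1287],[1,0,0,0,0,0,-0.1287],[1,0,0,0,0,0,0],[1,0,0,0,0,0,0]]'
python3 - <<'E'
from w import *
go(.437,.087,-.0355,2.06); grab('wrist','w9'); P,_=cloud('w9')
rep(P,'wax',(.436,.087),.04,.012,.04)
E
```

```text
time: 20.8
eef_pos: [0.437, 0.0885, 0.1524]
tcp_rot: [-0.0, 0.517, 0.856, 0.0]
wrist_force: [-0.0, -0.1, -0.4]
opening: 0.0852
finger_force: 0.0
t 20.8 pos [0.437  0.0885 0.1524] toolx [-0.465  0.885  0.001] z [-0.001  0.    -1.   ] open 0.0852 F [-0.  -0.1 -0.4] q [ 0.23  0.14 -0.62  2.11  0.1   0.92  0.04]
shift tool [-0.0015 -0.0006  0.1879] wz -0.0052 wxy [-0.0003 -0.0007  0.    ]
wax 936 rect 0.4366 0.0885 0.0326 0.047 27.2 mean [0.4355 0.0889 0.0202] circ [0.4359 0.0883] 0.0261 ztop 0.0232
```

View pics/w9.png

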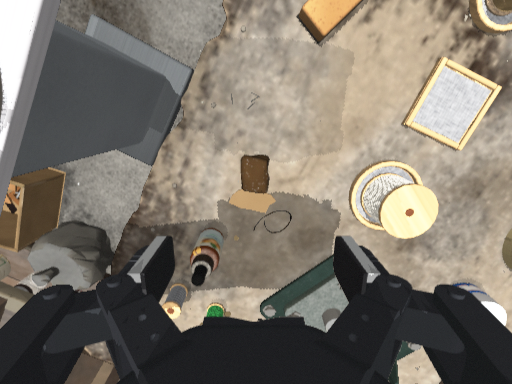

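Wrist view: wax at (255,173), square to the fingers. The bottle at (205,255) is clear of the left finger. Descending.

```bash
python3 -m inch '[[1,0,0,0.03,0,0,0],[1,0,0,0.03,0,0,0],[1,0,0,0.03,0,0,0],[1,0,0,0.03,0,0,0],[1,0,0,0.03,0,0,0],[1,0,0,0.018,0,0,0],[1,0,0,0.012,0,0,0],[1,0,0,0.008,0,0,0],[1,0,0,0,0,0,0],[-1,0,0,0,0,0,0],[-1,0,0,0,0,0,0],[-1,0,0,0,0,0,0],[-1,0,0,0,0,0,0],[-1,0,0,0,0,0,0],[-1,0,0,0,0,0,0],[-1,0,0,0,0,0,0],[-1,0,0,0,0,0,0]]' 40;  python3 -m inch '[[-1,0,0,-0.01,0,0,0],[-1,0,0,-0.02,0,0,0],[-1,0,0,-0.02,0,0,0],[-1,0,0,-0.03,0,0,0],[-1,0,0,-0.03,0,0,0],[-1,0,0,-0.03,0,0,0],[-1,0,0,0,0,0,0],[-1,0,0,0,0,0,0]]' 40
python3 - <<'E'
from w import *
go(.6008,.2625,.105,2.06); grab('scene','s10'); P,_=cloud('s10'); rep(P,'floor wax?',(.436,.087),.04,.012,.04)
grab('wrist','w10');P,_=cloud('w10')
q=blob(P,(.437,.088),.03,.1,.2);print(np.histogram(q[:,2],bins=np.arange(.1,.2,.005)))
E
```

```text
time: 22.55
eef_pos: [0.4373, 0.0878, -0.0346]
tcp_rot: [0.0, 0.516, 0.857, 0.0]
wrist_force: [-4.6, -1.0, 16.0]
opening: 0.0328
finger_force: 38.4
time: 23.35
eef_pos: [0.4373, 0.0877, 0.1055]
tcp_rot: [0.001, 0.516, 0.857, 0.0]
wrist_force: [0.4, 0.5, -0.2]
opening: 0.0329
finger_force: 40.4
t 23.35 pos [0.4373 0.0877 0.1055] toolx [-0.468  0.884 -0.001] z [ 0.002 -0.    -1.   ] open 0.0329 F [ 0.4  0.5 -0.2] q [ 0.22  0.22 -0.62  2.16  0.17  0.81 -0.02]
shift tool [0.0781 0.2262 0.0007] wz -0.0026 wxy [0.0016 0.001  0.    ]
floor wax? few 0
(array([   0,    0,    0,    0,    0,    0,    0,    0,  134,  340,  452,
       2546, 2218,  347,  326,  578,  368,  409,  416]), array([0.1  , 0.105, 0.11 , 0.115, 0.12 , 0.125, 0.13 , 0.135, 0.14 ,
       0.145, 0.15 , 0.155, 0.16 , 0.165, 0.17 , 0.175, 0.18 , 0.185,
       0.19 , 0.195]))
```

Wax is held, with the tips about level with its underside. To release inside the dish without jamming on the rim, I'll turn 21° so the fingers lie on the dish's diagonal.

```bash
python3 -m inch '[[-1,0,0,0,0,0,-0.123],[-1,0,0,0,0,0,-0.123],[-1,0,0,0,0,0,-0.123],[-1,0,0,0,0,0,0]]'
python3 - <<'E'
from w import *
go(.6008,.2625,.105,2.43)
P,_=cloud('w10'); q=blob(P,(.437,.088),.035,.138,.162); print(q.mean(0)); rep(P,'waxtop',(.437,.088),.035,.152,.165)
E
```

```text
time: 23.85
eef_pos: [0.4363, 0.0879, 0.1037]
tcp_rot: [-0.001, 0.349, 0.937, -0.0]
wrist_force: [0.2, 0.3, -0.5]
opening: 0.0323
finger_force: 40.4
t 23.85 pos [0.4363 0.0879 0.1037] toolx [-0.757  0.653  0.002] z [-0.002  0.    -1.   ] open 0.0323 F [ 0.2  0.3 -0.5] q [ 0.28  0.23 -0.68  2.16  0.2   0.82  0.33]
shift tool [-0.0105  0.2397 -0.0015] wz -0.0005 wxy [-0.0011 -0.0017 -0.    ]
[0.43407306 0.09249722 0.15731514]
waxtop 5135 rect 0.432 0.0866 0.0455 0.0524 88.7 mean [0.4333 0.0901 0.1594] circ [0.4333 0.091 ] 0.03 ztop 0.1626
```

```bash
python3 -m inch '[[-1,-0.0013,0.02,0,0,0,0],[-1,-0.0013,0.03,0,0,0,0],[-1,-0.0013,0.03,0,0,0,0],[-1,-0.0013,0.03,0,0,0,0],[-1,-0.0013,0.03,0,0,0,0],[-1,-0.0013,0.03,0,0,0,0],[-1,-0.0013,0.03,0,0,0,0],[-1,-0.0014,0.025,0,0,0,0],[-1,0,0.0147,0,0,0,0],[-1,0,0,0.025,0,0,0],[-1,0,0,0.03,0,0,0],[-1,0,0,0.03,0,0,0],[-1,0,0,0,0,0,0],[-1,0,0,0,0,0,0]]'; python3 -c "
from w import *;go(.6008,.2625,-.026,2.43)"
```

```text
time: 25.25
eef_pos: [0.6015, 0.2623, 0.0194]
tcp_rot: [-0.001, 0.351, 0.937, -0.0]
wrist_force: [0.2, 0.2, 1.1]
opening: 0.0329
finger_force: 40.4
t 25.25 pos [0.6015 0.2623 0.0194] toolx [-0.754  0.657  0.001] z [-0.002 -0.    -1.   ] open 0.0329 F [0.2 0.2 1.1] q [-0.09  0.65 -0.58  1.75  0.44  0.88 -0.01]
shift tool [ 0.0006 -0.0002  0.0454] wz -0.0048 wxy [-0.0013 -0.001   0.    ]
```

```bash
python3 -m inch '[[-1,0,0,0.018,0,0,0],[-1,0,0,0.012,0,0,0],[-1,0,0,0.009,0,0,0],[-1,0,0,0.006,0,0,0],[-1,0,0,0,0,0,0],[-1,0,0,0,0,0,0],[-0.18,0,0,0,0,0,0],[-0.12,0,0,0,0,0,0],[-0.08,0,0,0,0,0,0],[-0.08,0,0,0,0,0,0],[-0.08,0,0,0,0,0,0]]'; python3 -m inch '[[-0.08,0,0,-0.005,0,0,0],[-0.08,0,0,-0.01,0,0,0],[-0.08,0,0,-0.015,0,0,0],[0.3,0,0,-0.03,0,0,0],[0.6,0,0,-0.03,0,0,0],[0.6,0,0,-0.03,0,0,0],[0.6,0,0,-0.03,0,0,0],[0.6,0,0,-0.03,0,0,0],[0.6,0,0,0,0,0,0],[0.6,0,0,0,0,0,0]]'
python3 - <<'E'
from w import *
go(.4217,-.116,.15,2.43); go(.43,.15,.15,1.57)
grab('wrist','w11'); P,_=cloud('w11'); rep(P,'wax',(.6008,.2625),.036,.02,.05);rep(P,'dish',(.6008,.2625),.065,.0075,.012)
E
```

```text
time: 26.35
eef_pos: [0.602, 0.2621, -0.0253]
tcp_rot: [0.0, 0.35, 0.937, 0.0]
wrist_force: [0.7, -0.7, -0.8]
opening: 0.0392
finger_force: 0.0
time: 27.35
eef_pos: [0.6024, 0.2622, 0.1564]
tcp_rot: [0.001, 0.35, 0.937, 0.001]
wrist_force: [1.4, 0.3, -0.8]
opening: 0.0682
finger_force: 0.0
t 27.35 pos [0.6024 0.2622 0.1564] toolx [-0.755  0.655 -0.001] z [ 0.002  0.001 -1.   ] open 0.0682 F [ 1.4  0.3 -0.8] q [-0.04  0.5  -0.65  1.65  0.33  1.09  0.08]
shift tool [-0.1114 -0.4041  0.0058] wz -0.0031 wxy [0.0019 0.0012 0.    ]
t 27.35 pos [0.6024 0.2622 0.1564] toolx [-0.755  0.655 -0.001] z [ 0.002  0.001 -1.   ] open 0.0682 F [ 1.4  0.3 -0.8] q [-0.04  0.5  -0.65  1.65  0.33  1.09  0.08]
shift tool [ 0.0566 -0.1977  0.006 ] wz 0.8569 wxy [0.0019 0.0012 0.    ]
wax 936 rect 0.5992 0.2608 0.033 0.0467 50.2 mean [0.5984 0.2612 0.0262] circ [0.5994 0.2607] 0.0266 ztop 0.029
dish 1064 rect 0.5997 0.2631 0.078 0.0779 4.5 mean [0.5979 0.2645 0.0089] circ [0.5991 0.263 ] 0.054 ztop 0.0098
```

View pics/w11.png

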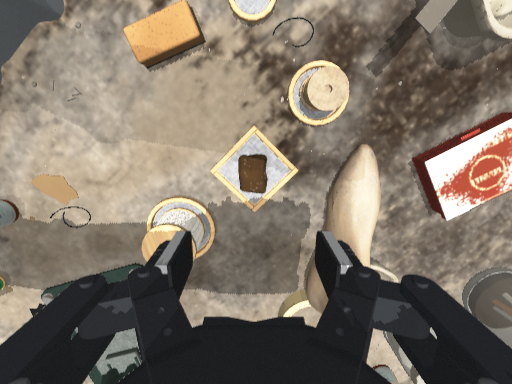

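Wrist view: wax is flat in the dish at (253,173), about 2 mm off centre, and the two spools are in their seats. Next the bobbin, fingers along y at yaw π.

```bash
python3 -m inch '[[0.6,0,0,0,0,0,-0.142],[0.6,0,0,0,0,0,-0.142],[0.6,0,0,0,0,0,-0.142],[0.6,0,0,0,0,0,-0.142],[0.6,0,0,0,0,0,-0.142],[0.6,0.03,-0.01,0,0,0,0],[0.6,0.03,-0.01,0,0,0,0],[0.6,0.03,-0.01,0,0,0,0],[0.6,0.03,-0.01,0,0,0,0],[0.6,0.03,-0.01,0,0,0,0],[0.6,0.03,-0.01,0,0,0,0],[0.6,0,-0.03,0,0,0,0],[0.6,0,-0.03,0,0,0,0],[0.6,0,-0.03,0,0,0,0],[0.6,0,-0.03,0,0,0,0],[0.6,0,-0.03,0,0,0,0],[0.6,0,-0.03,0,0,0,0],[0.6,0,-0.03,0,0,0,0],[0.6,0,-0.03,0,0,0,0],[0.6,0,-0.03,0,0,0,0]]'; python3 -m inch '[[0.6,0,-0.03,0,0,0,0],[0.6,0,-0.018,0,0,0,0],[0.6,0,0,0,0,0,0],[0.6,0,0,0,0,0,0]]'
python3 - <<'E'
from w import *
grab('wrist','w12'); P,_=cloud('w12'); rep(P,'bob',(.4217,-.1165),.03,.034,.06);go(.4217,-.1165,-.03,np.pi)
rep(P,'green',(.482,-.12),.03,.034,.06);rep(P,'bottle',(.427,-.02),.03,.06,.12)
E
```

```text
time: 29.4
eef_pos: [0.4197, -0.0683, 0.1542]
tcp_rot: [-0.001, 0.002, 1.0, 0.0]
wrist_force: [-0.3, 0.3, 0.2]
opening: 0.0683
finger_force: 0.0
time: 29.8
eef_pos: [0.4198, -0.1148, 0.1542]
tcp_rot: [-0.0, 0.003, 1.0, 0.0]
wrist_force: [0.7, 0.0, -0.3]
opening: 0.0686
finger_force: 0.0
bob 399 rect 0.4205 -0.1164 0.0247 0.0245 89.6 mean [ 0.4203 -0.1161  0.0409] circ [ 0.4208 -0.116 ] 0.0129 ztop 0.042
t 29.85 pos [ 0.4199 -0.1144  0.1543] toolx [-1.     0.004  0.001] z [-0.001  0.001 -1.   ] open 0.0682 F [-0.2 -0.1  0.7] q [ 0.8   0.13 -0.72  2.13  0.11  0.92  1.58]
shift tool [-0.0019 -0.0022  0.1843] wz -0.0041 wxy [ 0.0006 -0.0007 -0.    ]
green 350 rect 0.4813 -0.1214 0.0237 0.0246 89.2 mean [ 0.4808 -0.1214  0.0407] circ [ 0.4815 -0.1214] 0.013 ztop 0.0417
bottle 621 rect 0.4256 -0.0232 0.0214 0.0281 52.5 mean [ 0.4242 -0.0242  0.0794] circ [ 0.427  -0.0211] 0.0145 ztop 0.0974
```

View pics/w12.png

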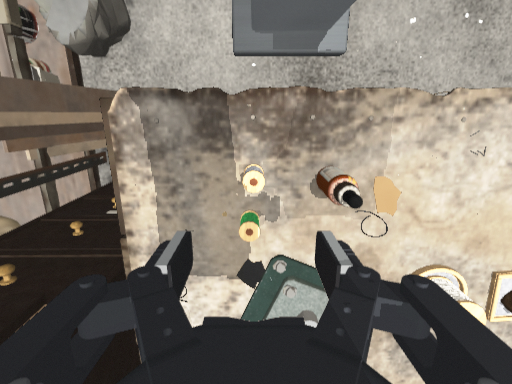

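Wrist view: grey bobbin at (253,180), green look-alike at (249,225), bottle at (340,190). I'll turn 30° so the knuckles stay clear of the bottle, then narrow the opening and grasp.

```bash
python3 -m inch '[[0.2,-0.0013,-0.0019,0,0,0,-0.131],[0.2,0,0,0,0,0,-0.131],[0.2,0,0,0,0,0,-0.131],[0.2,0,0,0,0,0,-0.131],[0.2,0,0,0,0,0,0],[0.2,0,0,0,0,0,0]]'; python3 -c "
from w import *;go(.4212,-.1163,-.022,np.pi+.524)"
```

```text
time: 30.45
eef_pos: [0.4215, -0.1164, 0.1546]
tcp_rot: [-0.0, -0.255, 0.967, 0.0]
wrist_force: [-0.1, 0.0, -0.7]
opening: 0.051
finger_force: 0.0
t 30.45 pos [ 0.4215 -0.1164  0.1546] toolx [-0.87  -0.494  0.   ] z [-0.  0. -1.] open 0.051 F [-0.1  0.  -0.7] q [ 0.85  0.14 -0.77  2.12  0.12  0.92  2.09]
shift tool [0.0002 0.0002 0.1766] wz -6.291 wxy [ 0.0002 -0.      0.    ]
```

```bash
python3 -m inch '[[0.2,0,0,0.03,0,0,0],[0.2,0,0,0.03,0,0,0],[0.2,0,0,0.03,0,0,0],[0.2,0,0,0.03,0,0,0],[0.2,0,0,0.025,0,0,0],[0.2,0,0,0.02,0,0,0],[0.2,0,0,0.011,0,0,0],[0.2,0,0,0,0,0,0],[-1,0,0,0,0,0,0],[-1,0,0,0,0,0,0],[-1,0,0,0,0,0,0],[-1,0,0,0,0,0,0],[-1,0,0,0,0,0,0],[-1,0,0,0,0,0,0],[-1,0,0,0,0,0,0]]' 40;  python3 -m inch '[[-1,0,0,-0.01,0,0,0],[-1,0,0,-0.02,0,0,0],[-1,0,0,-0.03,0,0,0],[-1,0,0,-0.03,0,0,0],[-1,0,0,-0.03,0,0,0],[-1,0,0,-0.03,0,0,0],[-1,0,0,-0.026,0,0,0],[-1,0,0,0,0,0,0],[-1,0,0,0,0,0,0]]' 40
python3 - <<'E'
from w import *
p,r=st(); go(.43,.385,.155,np.pi+.524); go(.4565,.385,.155,np.pi+.524)
grab('wrist','w13');P,_=cloud('w13')
q=P[np.isfinite(P[...,2])]; d=np.hypot(q[:,0]-p[0],q[:,1]-p[1]); q=q[(d<.03)&(q[:,2]>.17)&(q[:,2]<.26)]
print(np.histogram(q[:,2],bins=np.arange(.17,.26,.005)))
E
```

```text
time: 31.95
eef_pos: [0.4223, -0.1172, -0.0203]
tcp_rot: [0.001, -0.256, 0.967, -0.001]
wrist_force: [-1.5, 1.8, 8.7]
opening: 0.0246
finger_force: 39.1
time: 32.85
eef_pos: [0.4216, -0.1173, 0.1555]
tcp_rot: [0.001, -0.256, 0.967, -0.001]
wrist_force: [0.1, -0.3, -0.4]
opening: 0.0246
finger_force: 39.3
t 32.85 pos [ 0.4216 -0.1173  0.1555] toolx [-0.868 -0.496 -0.001] z [ 0.001 -0.001 -1.   ] open 0.0246 F [ 0.1 -0.3 -0.4] q [ 0.88  0.14 -0.8   2.12  0.13  0.93  2.09]
t 32.85 pos [ 0.4216 -0.1173  0.1555] toolx [-0.868 -0.496 -0.001] z [ 0.001 -0.001 -1.   ] open 0.0246 F [ 0.1 -0.3 -0.4] q [ 0.88  0.14 -0.8   2.12  0.13  0.93  2.09]
shift tool [-2.563e-01  4.320e-01 -2.000e-04] wz -6.2884 wxy [-0.0019  0.0006 -0.    ]
t 32.85 pos [ 0.4216 -0.1173  0.1555] toolx [-0.868 -0.496 -0.001] z [ 0.001 -0.001 -1.   ] open 0.0246 F [ 0.1 -0.3 -0.4] q [ 0.88  0.14 -0.8   2.12  0.13  0.93  2.09]
shift tool [-2.793e-01  4.189e-01 -1.000e-04] wz -6.2884 wxy [-0.0019  0.0006 -0.    ]
(array([   0,  207,  101,  145,  176,  258,  357,  386,  351, 2171,  317,
        520,  381,  603,  534,  603,   98]), array([0.17 , 0.175, 0.18 , 0.185, 0.19 , 0.195, 0.2  , 0.205, 0.21 ,
       0.215, 0.22 , 0.225, 0.23 , 0.235, 0.24 , 0.245, 0.25 , 0.255]))
```

```bash
python3 -m inch '[[-1,-0.01746,0.02618,0,0,0,0],[-1,-0.01746,0.02618,0,0,0,0],[-1,-0.01746,0.02618,0,0,0,0],[-1,-0.01746,0.02618,0,0,0,0],[-1,-0.01746,0.02618,0,0,0,0],[-1,-0.01746,0.02618,0,0,0,0],[-1,-0.01746,0.02618,0,0,0,0],[-1,-0.01746,0.02618,0,0,0,0],[-1,-0.01746,0.02618,0,0,0,0],[-1,-0.01746,0.02618,0,0,0,0],[-1,-0.01746,0.02618,0,0,0,0],[-1,-0.01746,0.02618,0,0,0,0],[-1,-0.01746,0.02618,0,0,0,0],[-1,-0.01746,0.02618,0,0,0,0],[-1,-0.01746,0.02618,0,0,0,0],[-1,-0.01746,0.02618,0,0,0,0],[-1,0,0,0,0,0,0],[-1,0,0,0,0,0,0]]'
python3 - <<'E'
from w import *
p,r=st(); grab('wrist','w14');P,_=cloud('w14')
q=P[np.isfinite(P[...,2])]; d=np.hypot(q[:,0]-p[0],q[:,1]-p[1]); q=q[(d<.03)&(q[:,2]>.213)&(q[:,2]<.221)]
A=np.c_[q[:,:2]-q[:,:2].mean(0),np.ones(len(q))]; c,*_=np.linalg.lstsq(A,q[:,2],rcond=None); print('bobtop',np.round(cv2.minEnclosingCircle(q[:,:2].astype(np.float32)),4) if 0 else cv2.minEnclosingCircle(q[:,:2].astype(np.float32)),q.mean(0),len(q),'plane',c.round(4))
rep(P,'sm',(.4565,.385),.04,.008,.02)
grab('top','t14');P,_=cloud('t14');rep(P,'sm',(.4565,.385),.04,.008,.02)
go(.4565,.385,-.015,np.pi+.524)
E
```

```text
time: 34.7
eef_pos: [0.455, 0.3856, 0.1533]
tcp_rot: [-0.001, -0.258, 0.966, -0.0]
wrist_force: [-0.1, -0.1, 0.0]
opening: 0.0249
finger_force: 39.4
t 34.7 pos [0.455  0.3856 0.1533] toolx [-0.867 -0.498  0.002] z [-0.002 -0.001 -1.   ] open 0.0249 F [-0.1 -0.1  0. ] q [-0.11  0.49 -0.92  1.78  0.43  1.09  0.91]
bobtop ((0.4479242265224457, 0.3813387155532837), 0.026117276400327682) [0.45278669 0.38418522 0.21514873] 2384 plane [-0.0632 -0.0351  0.2151]
sm 559 rect 0.4552 0.3844 0.0504 0.0504 29.4 mean [0.4548 0.3843 0.0105] circ [0.4554 0.3848] 0.026 ztop 0.0117
sm few 0
t 34.8 pos [0.4559 0.3842 0.1538] toolx [-0.868 -0.496  0.002] z [-0.001 -0.001 -1.   ] open 0.0244 F [ 0.3 -0.3  0.1] q [-0.11  0.49 -0.92  1.78  0.43  1.09  0.91]
shift tool [-0.0011  0.0004  0.1688] wz -6.2882 wxy [-0.0004 -0.0015 -0.    ]
```

```bash
python3 -m inch '[[-1,0,0,0.03,0,0,0],[-1,0,0,0.03,0,0,0],[-1,0,0,0.03,0,0,0],[-1,0,0,0.03,0,0,0],[-1,0,0,0.02,0,0,0],[-1,0,0,0.014,0,0,0],[-1,0,0,0.009,0,0,0],[-1,0,0,0.006,0,0,0],[-1,0,0,0,0,0,0],[-1,0,0,0,0,0,0]]'; python3 -m inch '[[-0.35,0,0,0,0,0,0],[-0.2,0,0,0,0,0,0],[0,0,0,0,0,0,0],[0,0,0,0,0,0,0],[0,0,0,0,0,0,0],[0,0,0,-0.015,0,0,0],[0,0,0,-0.025,0,0,0],[0,0,0,-0.03,0,0,0],[0,0,0,-0.03,0,0,0],[0,0,0,-0.03,0,0,0],[0,0,0,-0.03,0,0,0],[0,0,0,0,0,0,0],[0,0,0,0,0,0,0]]'
python3 - <<'E'
from w import *
st(); grab('wrist','w15');grab('scene','s15')
for t in('w15','s15'):
  P,_=cloud(t)
  rep(P,'bob',(.456,.3847),.022,.036,.06);rep(P,'sm',(.456,.3847),.04,.008,.02);rep(P,'spool',(.5808,.3765),.035,.046,.075);rep(P,'big',(.597,.138),.05,.055,.075);rep(P,'wax',(.6,.2625),.036,.02,.05)
  rep(P,'cork',(.43,.292),.06,.018,.05);rep(P,'bottle',(.427,-.02),.03,.06,.12)
a=[cv2.resize(cv2.imread(f'pics/{n}15.png'),(400,300)) for n in 'ws']; cv2.imwrite('pics/ws15.png',np.hstack(a))
E
```

```text
time: 35.8
eef_pos: [0.4565, 0.3856, -0.0136]
tcp_rot: [0.0, -0.257, 0.966, 0.0]
wrist_force: [-0.6, 0.0, 0.2]
opening: 0.0246
finger_force: 39.4
time: 37.1
eef_pos: [0.4564, 0.3854, 0.1468]
tcp_rot: [0.001, -0.257, 0.966, 0.0]
wrist_force: [0.2, 0.4, -0.3]
opening: 0.0429
finger_force: 0.0
t 37.1 pos [0.4564 0.3854 0.1468] toolx [-0.868 -0.496 -0.002] z [ 0.002  0.001 -1.   ] open 0.0429 F [ 0.2  0.4 -0.3] q [-0.11  0.49 -0.91  1.79  0.44  1.07  0.9 ]
bob 430 rect 0.4559 0.385 0.0246 0.0249 28.6 mean [0.4555 0.385  0.0448] circ [0.4557 0.3851] 0.0128 ztop 0.0458
sm 559 rect 0.4555 0.3847 0.0515 0.0493 30.5 mean [0.4525 0.383  0.0108] circ [0.4553 0.3847] 0.026 ztop 0.0119
spool few 1
big 250 rect 0.5883 0.1638 0.0402 0.0097 18.7 mean [0.5871 0.1637 0.0592] circ [0.5899 0.1592] 0.0202 ztop 0.0613
wax 850 rect 0.5986 0.2607 0.0326 0.0461 50.8 mean [0.596  0.2611 0.026 ] circ [0.5988 0.2613] 0.026 ztop 0.0289
cork 2385 rect 0.4253 0.2883 0.0716 0.036 71.0 mean [0.4244 0.2881 0.0265] circ [0.4251 0.2885] 0.0388 ztop 0.0276
bottle few 0
bob 54 rect 0.4556 0.3846 0.0255 0.0266 85.8 mean [0.4548 0.3824 0.044 ] circ [0.4574 0.3851] 0.0154 ztop 0.047
sm 108 rect 0.455 0.3817 0.0488 0.0482 50.7 mean [0.4533 0.3796 0.0118] circ [0.4564 0.384 ] 0.0273 ztop 0.0169
spool 83 rect 0.5792 0.3782 0.0431 0.0401 63.8 mean [0.5773 0.3762 0.0516] circ [0.5792 0.3779] 0.0232 ztop 0.0531
big 232 rect 0.5961 0.1367 0.0614 0.0588 39.4 mean [0.5941 0.1343 0.0612] circ [0.5965 0.1376] 0.0321 ztop 0.0631
wax 97 rect 0.5982 0.2584 0.0384 0.0412 43.9 mean [0.5952 0.2548 0.0262] circ [0.5995 0.2594] 0.0262 ztop 0.0295
cork 245 rect 0.4254 0.2862 0.0752 0.0368 71.5 mean [0.4222 0.2818 0.0261] circ [0.4253 0.2871] 0.0386 ztop 0.0284
bottle 170 rect 0.4263 -0.0215 0.0213 0.022 75.1 mean [ 0.4242 -0.0238  0.0765] circ [ 0.4266 -0.021 ] 0.0139 ztop 0.0953
```

View pics/ws15.png

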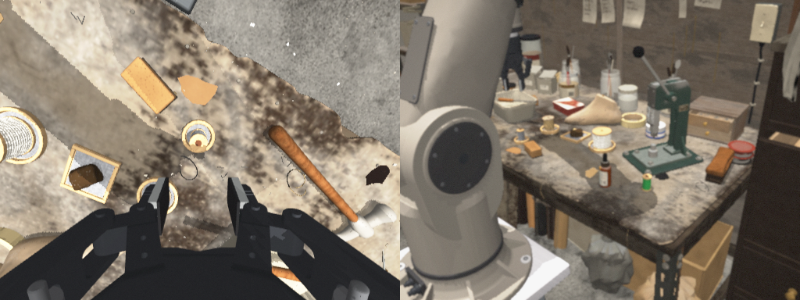

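All four are in place: the bobbin at (197,142) in its seat, the wax at (87,180) in the dish, and the other two spools seated. The bottle and cork have not moved, and the gripper is clear.

```bash
python3 -c "
from rig import arm; print(arm.finish_job())"
```

```text
the job is handed in; nothing more can be done
None
```

The job is handed in: each of the three spools stands in its own seat and the wax lies flat in the square dish, all within about 3 mm of centre, with the bottle and cork not measurably moved (the hand-in gave no verdict).

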